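# Undo the disc cap of a food processor whose thread hand is unknown

## Task

Take off the ribbed black cap that clamps the slicing disc on the food processor, so that the disc can come out for washing: nobody remembers whether its thread is left- or right-handed, so it may have to be tried both ways; unscrew it the way that it gives and only then lift it off. Finish while still holding the cap in the gripper, upright and at least 5 cm above where it sat; do not put it down or let it go. Leave the disc lying on its spindle and everything else on the counter where it stands.

Things in the scene. Friction and masses are not known exactly. Their poses are not given: they have to be found in the camera images.
- machine: White food processor, fixed: round platform 196 mm across with a clear open bowl on it (176 mm across, rim 177 mm above the counter), lid off. Origin on the counter under the bowl's centre, on the vertical axis of spindle, disc and cap; z up, y towards the motor tower, the bowl's handle at -y. The spindle is locked: only the cap turns.
- tower (a point): Centre of the top of the machine's motor tower (150 mm along the machine's x, 112 mm along its y), 220 mm above the counter and 152 mm from the bowl's axis.
- seat (a point): Point on the bowl's axis in the plane of the disc's upper face, 168 mm above the counter, where the cap's lower rim sits. The spindle's end (19 mm across, 37 mm over its thread) stands up 21 mm from here inside the cap.
- cap: Black ribbed round plastic cap, 50 mm across, 38 mm high, 50 to 100 g, standing in the middle of the disc. Origin at the centre of its lower rim, 168 mm above the counter at the start (top at 206 mm); z up. Its x axis (pale line on its top) is then parallel to the machine's x. It has a coarse two-start thread inside, of unknown hand, which changes between starts.
- cap_top (a point): Centre of the cap's top, 38 mm above its lower rim. Turned the tightening way the cap stops dead within 10 degrees and a gripper turning on slips round it. The other way it goes easily, is free after about 75 degrees, and can go on to about 125, where it stops again. Turned between 80 and 120 degrees it lifts straight off; before, the thread holds it down. It need not be raised while turning.
- disc: Steel slicing disc, 160 mm across and 4 mm thick, lying loose on the spindle's flange just inside the bowl's rim, its upper face 168 mm above the counter. Origin at the centre of its underside; z up. Stays where it is.
- lid: The machine's clear lid lying on the counter, a disc 184 mm across with a square feed chute 111 mm high. Bystander; origin at the centre of its underside.
- pusher: White food pusher, a block 74 x 54 mm and 118 mm high, standing near the machine. Bystander; origin at the centre of its underside.
- spice_jar: Spice jar 44 mm across, 105 mm high, standing beside the bowl. Bystander; origin at the centre of its underside.
- spice_jar2: Amber spice jar 44 mm across, 105 mm high, standing apart. Bystander; origin at the centre of its underside.
- can: Food can 74 mm across, 110 mm high. Bystander; origin at the centre of its underside.
- sauce: Green glass sauce bottle 60 mm across, 200 mm high. Bystander; origin at the centre of its underside.
- brush: Cleaning brush with a wooden handle lying on the counter. Bystander; origin at its underside.
Mind the look-alikes: they are no part of the job. Of the things like the cap, leave any that is turquoise or yellow; of the rest the larger one is meant.

How it is judged (in metres and radians):
On the way:
1. the cap has been unscrewed: turned by more than 50 degrees while still down on the spindle (angle between the x axis of cap and the x axis of machine, either way round above 0.87 rad and z of cap in the frame of machine below 0.176 m and horizontal distance between cap and machine below 0.01 m), for 0.1 s.
At the end, for the whole second after the job is handed in: The gripper holds the cap (finger force on it over 2 N), upright within 20 degrees and still (under 3 cm/s), its lower rim more than 4.5 cm above where it sat and touching neither machine nor disc; the disc lies level on the spindle's flange within 12 mm of the axis (z of cap in the frame of machine above 0.213 m and contact force between the fingers and cap above 2 N and contact force between cap and machine below 0.1 N and contact force between cap and disc below 0.1 N and angle between cap's own z axis and vertical below 0.35 rad and linear speed of cap below 0.03 m/s and horizontal distance between disc and machine below 0.012 m and z of disc in the frame of machine below 0.172 m and angle between disc's own z axis and vertical below 0.1 rad); the arm keeps its last pose, push and grip.
It fails at once if a bystander (lid, pusher, jar, can, bottle or brush) is shifted by more than 3 cm (distance of any of lid, pusher, spice_jar, spice_jar2, can, sauce, brush from where it was at the start of the episode above 0.03 m).
It also fails if it takes over 40 s, if anything falls off the work surface, if the arm or the gripper's body presses on something with over 40 N, if the wrist force passes 120 N, or if a joint passes its speed limit or range.

## Robot

A 7-joint arm with a two-finger parallel gripper is mounted at the origin on the work surface. World frame = base frame: x ahead of the robot, y to its left, z up, the work surface at z = 0. Lengths are in mm, angles in rad, forces in N, time in s.
With the tool pointing down it reaches from about 400 to 900 mm from the base axis. Payload 5.6 kg.
Tool frame: the origin (TCP) lies midway between the tips of the shut fingers; the grasp point (between the pads) lies 19 mm behind it; z points along the fingers, y is the line along which they close (so a half turn about z gives the same grasp; the last joint's range is limited). The gripper opens to 92 mm and grips with 3 to 60 N. Pads are 20 mm wide; open, the fingers measure 128 mm over their backs; the gripper's body (75 mm by 189 mm) begins 69 mm behind the grasp point.
Start: joints at [1.209, 0.468, -0.012, 1.603, 0.006, 1.071, -0.056], TCP at [203.686, -617.269, 214.592] pointing down, gripper open.
Joint ranges: [-2.53, 2.53], [-0.31, 2.02], [-1.57, 1.55], [0.28, 2.44], [-1.29, 4.43], [0.15, 1.84], [-2.92, 2.92]. Speed limits (rad/s): [2.57, 2.57, 3.14, 3.14, 3.14, 3.14, 3.14].

## Interface

Orientations are given as a rotation vector (axis times angle).
In Python, from cell import robot, grip, kin, viewer gives the robot as it stands. Calls block until the motion is done:
- robot.movep(position, orientation): joint-space move of the TCP to a pose.
- robot.servo_line(position, feed=150, rotation=None): straight line of the TCP; rotation=None keeps the orientation; feed is the mean speed in mm/s.
- robot.goto_joints(angles): joint-space move.
- grip(opening, newtons=None): opening from 0.0 (shut) to 1.0 (fully open); newtons is the grip in N (None keeps the last); returns when the fingers have stopped.
- robot.hold(seconds).
- kin.ik(position, orientation): joint angles nearest the present ones, or None.
- robot.observe(): the state.
- viewer.read_camera(name): name is "side" or "top"; returns the picture (420x560x3 uint8, red, green, blue); there is no depth.
- viewer.camera_info(name): a dict with "camera_matrix" (3x3 intrinsics, pixels), "k1" (the pictures are not rectified: a ray, as slopes to the right and down, at radius r is drawn at 1 + k1 r^2 times it, then the intrinsics apply), "R" (3x3) and "t" (3): a world point X has camera coordinates R X + t. Camera axes: x right, y down, z forward; pixel columns grow to the right and rows downward; lengths in mm; the calibration is good to about 2 mm. A picture is of the moment at which its call begins. camera_info takes no time and is no camera call.
A pose or a line that the arm cannot do raises robot.IKError and nothing moves.
- robot.job_done(): hands the job in; it is judged then, once.
Trained networks look in the newest picture that a camera, given by its name, has taken for a name from the list of things; names that differ only in an ending like _2 or _b are one class to them, and where a whole thing is asked for, a point or a joint stands for the part that bears it (a point fixed in the world has none). Each returns a list of dicts, best first, with "confidence" (0 to 1); they miss things now and then, are a little off and sometimes report something else, mostly with a low value. They report only what shows in the picture. A call takes as long as a camera call. They do not tell look-alikes from the thing itself.
- viewer.silhouettes(name, camera): "mask" (420x560 bool, what is visible of it).
- viewer.pinpoint(name, camera): "at" ([x, y, z] in mm, in the coordinates of the camera as it stood for that picture, good to about 4 mm: a listed point, or the origin of a listed thing).
The state is a dict: "t": time; "joints": joint angles; "joint_velocities": joint speeds; "joint_torque": joint torques, N m; "tcp_pos": TCP position; "tcp_rot": TCP orientation; "contact_force": force on the tool from outside, world axes, zero at the start; "wrist_torque": the same for the moment, N m; "grip_width": opening from 0.0 (shut) to 1.0 (fully open); "grip_force": force on a finger pad.
Only numpy, scipy, OpenCV 4.12 (cv2) and the standard library are available. Lean on these libraries where they do the work, as an engineer would, in place of code of your own. Each camera call takes 0.05 s, during which the arm holds its last target. There are 200 camera calls.

## Working session

There is one attempt and no reset: what is moved stays moved. The work goes in short steps, each a Python script; the robot and the scene stay as the last script left them, time stands still between calls to the robot, and variables do not carry over. Pictures are saved under pics/ and viewed, at most 10 in all, crops included, and the job is handed in when it is done.

```bash
mkdir -p pics; ls
cat > h.py <<'E'
import numpy as np, cv2
from cell import robot, grip, kin, viewer
def cam(n):
    i=viewer.camera_info(n); return [np.array(i[k],float) for k in("camera_matrix","R","t")]+[i["k1"]]
def toworld(n,p):
    K,R,t,k=cam(n); return R.T@(np.array(p)-t)
def proj(n,X):
    K,R,t,k=cam(n); c=R@np.array(X)+t; s=c[:2]/c[2]; s=s*(1+k*(s@s)); return (K@[*s,1])[:2]
def ray(n,px):
    K,R,t,k=cam(n); d=np.linalg.solve(K,[*px,1])[:2]; s=d.copy()
    for _ in range(20): s=d/(1+k*(s@s))
    v=R.T@np.array([*s,1]); return -R.T@t, v/np.linalg.norm(v)
def tri(a,pa,b,pb):
    (o,u),(q,v)=ray(a,pa),ray(b,pb); s=np.linalg.lstsq(np.c_[u,-v],q-o,rcond=None)[0]
    A,B=o+s[0]*u,q+s[1]*v; return (A+B)/2,np.linalg.norm(A-B)
E
python3 - <<'E'
from h import *
np.set_printoptions(precision=1,suppress=True)
ims=[]
for n in("top","side"):
    im=viewer.read_camera(n); cv2.imwrite(f"pics/{n}0.png",im[...,::-1])
    for o in("cap_top","cap","machine","tower","seat","disc","spice_jar","pusher","sauce","can","lid"):
        print(n,o,[(round(d["confidence"],2),toworld(n,d["at"])) for d in viewer.pinpoint(o,n)])
print(robot.observe())
E
```

```text
pics
top cap_top [(0.76, array([ 584.5, -129.3,  208.2])), (0.59, array([ 377.1, -130.1,   28.3])), (0.59, array([780.3, -63.3,  28.3])), (0.46, array([367.6, -39.5,  36. ]))]
top cap [(0.63, array([778.5, -65.5,  -2.8])), (0.5, array([368.1, -36.9,  -6.5])), (0.47, array([ 587.6, -126.1,  167.9])), (0.47, array([ 377.2, -129.9,    0.7]))]
top machine []
top tower [(0.96, array([640.8,  18. , 216.7]))]
top seat [(0.21, array([447.8, 399.7,  -7. ]))]
top disc [(0.88, array([ 587.9, -122.7,  163.6]))]
top spice_jar [(0.59, array([ 709.9, -169. ,    0.4])), (0.5, array([ 367.1, -300.3,   -1.9])), (0.5, array([ 399.4, -453. ,   -1. ]))]
top pusher [(0.71, array([450. , 400.1,  -7.9]))]
top sauce [(0.85, array([532.8, 462.5,  -1.4]))]
top can [(0.91, array([612.8, 392.4,  -1.9]))]
top lid [(0.86, array([ 592.5, -399.6,    2.1]))]
side cap_top [(0.94, array([363.7, -39.7,  37.5])), (0.7, array([ 374.7, -131.5,   27.8])), (0.65, array([ 585.6, -121.8,  205.2])), (0.59, array([774.4, -71.4,  28.6]))]
side cap [(0.88, array([ 586.6, -129.5,  165. ])), (0.74, array([ 376. , -131.1,   -2.3])), 
[... 393 characters left out ...]
([ 711.1, -166.1,   -3.6])), (0.67, array([ 366.7, -299.9,   -0.3]))]
side pusher [(0.56, array([451.2, 397.4,   4.6]))]
side sauce [(0.87, array([535.9, 461.2,   5. ]))]
side can [(0.67, array([614.4, 391.8,  -1.3]))]
side lid [(0.7, array([ 596.9, -399.2,    3.9]))]
{'t': 1.2, 'joints': array([ 1.2,  0.5, -0. ,  1.6,  0. ,  1.1, -0.1]), 'joint_velocities': array([-0., -0., -0.,  0., -0., -0., -0.]), 'joint_torque': array([ -0. , -52. ,  -0. , -24.4,  -0.1,   0. ,   0. ]), 'tcp_pos': array([ 203.7, -617.3,  214.6]), 'tcp_rot': array([ 3.1,  0.5, -0. ]), 'contact_force': array([-0. ,  0.8, -0.4]), 'wrist_torque': array([-0.1, -0. ,  0. ]), 'grip_force': 0.0, 'grip_width': 1.0004194704158156}
```

View pics/top0.png

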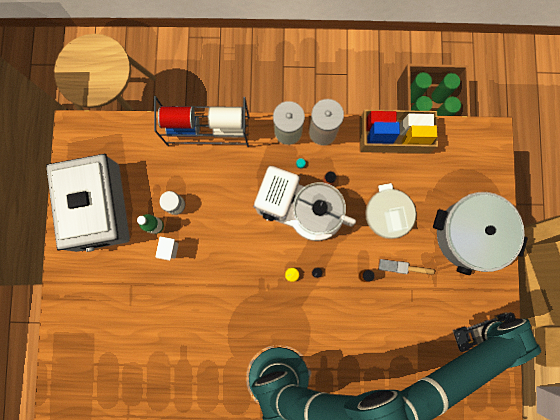

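View pics/side0.png

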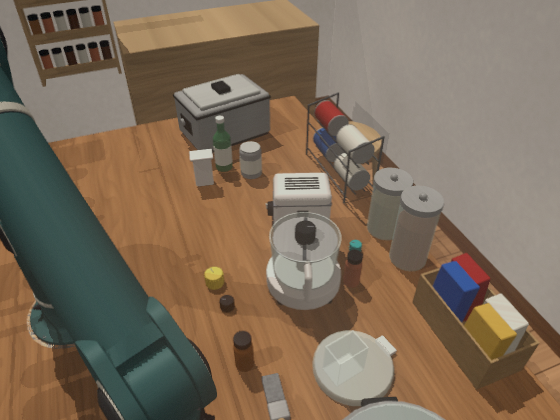

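The top view shows the clamped black cap at about (320,207) in the bowl. The look-alikes are on the counter: turquoise (301,162), yellow (292,274) and small black (318,272). The side view has the cap at about (305,232), with jars and lid clear of the approach. I'll refine its position by fitting a cylinder to the masks in both views.

```bash
cat >> h.py <<'E'
def boxfit(name,guess,r,h):
    from scipy.optimize import least_squares
    a=np.linspace(0,2*np.pi,60); C=np.array([[r*np.cos(x),r*np.sin(x),z] for x in a for z in(0,h)])
    obs={}
    for n in("top","side"):
        viewer.read_camera(n); g=proj(n,np.array(guess)+[0,0,h/2]); best=None
        for d in viewer.silhouettes(name,n):
            y,x=np.nonzero(d["mask"]); c=np.array([x.mean(),y.mean()])
            if np.linalg.norm(c-g)<10: best=[x.min()-.5,y.min()-.5,x.max()+.5,y.max()+.5]; break
        print(n,g,best)
        if best: obs[n]=best
    def f(p):
        e=[]
        for n,b in obs.items():
            q=np.array([proj(n,p+c) for c in C]); e+=list(np.r_[q.min(0),q.max(0)]-b)
        return e
    s=least_squares(f,guess); return s.x,np.array(s.fun)
E
python3 - <<'E'
from h import *
np.set_printoptions(precision=2,suppress=True)
print(boxfit("cap",[587,-126,168],25,38))
print(boxfit("disc",[587,-126,164],80,4))
from scipy.spatial.transform import Rotation as Ro
o=robot.observe()
for yaw in range(-180,180,30):
    rv=(Ro.from_euler("z",yaw,degrees=True)*Ro.from_rotvec([np.pi,0,0])).as_rotvec()
    a=kin.ik([587,-126,260],rv); print(yaw,a)
E
```

```text
top [319.49 207.81] [np.float64(295.5), np.float64(184.5), np.float64(341.5), np.float64(231.5)]
side [304.72 232.18] [np.float64(294.5), np.float64(220.5), np.float64(315.5), np.float64(244.5)]
(array([ 587.24, -124.66,  167.28]), array([ 15.74,  14.96, -14.42, -15.59,  -0.36,  -1.18,  -0.23,   0.35]))
top [319.06 208.65] [np.float64(295.5), np.float64(184.5), np.float64(342.5), np.float64(231.5)]
side [304.43 238.37] [np.float64(272.5), np.float64(216.5), np.float64(337.5), np.float64(260.5)]Traceback (most recent call last):
  File "<stdin>", line 4, in <module>
  File "h.py", line 32, in boxfit
    s=least_squares(f,guess); return s.x,np.array(s.fun)
    return func(*args, **kwargs)
    result = trf(vector_fun.fun, vector_fun.jac, x0, f0, J0, lb, ub, ftol, xtol,
                 gtol, max_nfev, x_scale, loss_function, tr_solver,
                 tr_options.copy(), verbose, callback=callback_wrapped)
    return trf_no_bounds(
        fun, jac, x0, f0, J0, ftol, xtol, gtol, max_nfev, x_scale,
        loss_function, tr_solver, tr_options, verbose, callback=callback)
    f_new = fun(x_new)
    self._update_fun()
    ~~~~~~~~~~~~~~~~^^
    self.f = self.fun_wrapped(xp_copy(self.x))
             ~~~~~~~~~~~~~~~~^^^^^^^^^^^^^^^^^
    return np.atleast_1d(self.fun(x))
                         ~~~~~~~~^^^
    return self.f(x, *self.args, **self.kwargs)
           ~~~~~~^^^^^^^^^^^^^^^^^^^^^^^^^^^^^^
  File "h.py", line 30, in f
    q=np.array([proj(n,p+c) for c in C]); e+=list(np.r_[q.min(0),q.max(0)]-b)
                ~~~~^^^^^^^
  File "h.py", line 8, in proj
    K,R,t,k=cam(n); c=R@np.array(X)+t; s=c[:2]/c[2]; s=s*(1+k*(s@s)); return (K@[*s,1])[:2]
            ~~~^^^
  File "h.py", line 4, in cam
    i=viewer.camera_info(n); return [np.array(i[k],float) for k in("camera_matrix","R","t")]+[i["k1"]]
ValueError: time passes only in moves, steps and waits
```

The top mask was the disc, which is concentric, so the centre (587, -125) with rim z ≈ 167 still stands. I'll cache the calibration, then approach above the cap.

```bash
sed -i 's/^def cam(n):/import functools\n@functools.cache\ndef cam(n):/' h.py
cat >> h.py <<'E'
from scipy.spatial.transform import Rotation as Ro
def down(yaw): return (Ro.from_euler("z",yaw,degrees=True)*Ro.from_rotvec([np.pi,0,0])).as_rotvec()
E
python3 - <<'E'
from h import *
np.set_printoptions(precision=2,suppress=True)
c=None
for yaw in range(-180,180,20):
    a=kin.ik([587,-125,300],down(yaw)); print(yaw,a)
    if a is not None and (c is None or abs(a[6])<abs(c[1][6])): c=(yaw,a)
print("choose",c); 
up=robot.observe(); p=up["tcp_pos"].copy(); p[2]=330
robot.servo_line(p,feed=250)
robot.movep([587,-125,300],down(c[0]))
s=robot.observe(); print(s["t"],s["tcp_pos"],s["tcp_rot"],s["joints"],s["wrist_torque"],s["contact_force"])
E
```

```text
-180 [ 0.72  0.42 -0.76  1.59  0.3   1.25  1.48]
-160 [ 1.    0.68 -1.32  1.58  0.67  1.41  1.54]
-140 [ 1.    0.68 -1.32  1.58  0.67  1.41  1.89]
-120 [ 1.    0.68 -1.32  1.58  0.67  1.41  2.24]
-100 [-0.74  0.62  1.36  1.69 -0.62  1.35 -2.59]
-80 [ 0.22  0.31 -0.09  1.63  0.03  1.2  -2.84]
-60 [ 0.27  0.32 -0.14  1.62  0.05  1.2  -2.51]
-40 [ 0.31  0.32 -0.2   1.62  0.07  1.2  -2.17]
-20 [ 0.35  0.33 -0.25  1.62  0.09  1.21 -1.84]
0 [ 0.4   0.34 -0.32  1.61  0.11  1.21 -1.51]
20 [ 0.44  0.34 -0.37  1.61  0.13  1.21 -1.18]
40 [ 0.48  0.35 -0.42  1.61  0.15  1.21 -0.84]
60 [ 0.53  0.36 -0.49  1.61  0.18  1.22 -0.52]
80 [ 0.58  0.37 -0.56  1.6   0.21  1.22 -0.19]
100 [ 0.63  0.39 -0.62  1.6   0.24  1.23  0.13]
120 [ 0.68  0.4  -0.69  1.6   0.27  1.24  0.46]
140 [ 0.65  0.4  -0.66  1.6   0.25  1.24  0.82]
160 [ 0.67  0.4  -0.69  1.6   0.27  1.24  1.16]
choose (100, array([ 0.63,  0.39, -0.62,  1.6 ,  0.24,  1.23,  0.13]))
4.4417 [ 586.78 -126.68  299.84] [ 2.02  2.4  -0.  ] [ 0.64  0.39 -0.63  1.6   0.24  1.23  0.13] [-0.06 -0.1   0.03] [ 0.01 -0.48 -0.14]
```

Run:
```python
from h import *
np.set_printoptions(precision=2,suppress=True)
def st(m):
    s=robot.observe(); print(m,round(s["t"],2),s["tcp_pos"],"F",s["contact_force"],"M",s["wrist_torque"],"g",round(s["grip_width"],3),round(s["grip_force"],1)); return s
robot.servo_line([587,-125,205],feed=120); st("near")
robot.servo_line([587,-125,176],feed=50); st("down")
grip(0.0,30); robot.hold(.2); s=st("grip")
# test +: small steps of joint 7 only (about the vertical tool axis)
j=s["joints"].copy(); 
for k in range(1,6):
    q=j.copy(); q[6]+=np.radians(5*k); robot.goto_joints(q); st(f"+{5*k}")
    im=None
im=viewer.read_camera("side"); cv2.imwrite("pics/s1.png",cv2.resize(im[150:320,220:400],None,fx=3,fy=3)[...,::-1])
```

```text
near 5.38 [ 587.56 -125.01  205.74] F [ 0.28 -0.82  0.17] M [-0.06 -0.13 -0.05] g 0.997 0.0
down 6.12 [ 587.14 -124.95  176.01] F [ 0.39  0.55 -0.3 ] M [-0.06 -0.07  0.01] g 1.005 0.0
grip 7.03 [ 587.02 -125.02  176.06] F [-0.09  0.76  1.3 ] M [-0.02 -0.04  0.  ] g 0.543 30.0
+5 7.28 [ 587.   -125.02  176.04] F [-0.17  0.03 -0.41] M [-0.02 -0.14  0.05] g 0.537 30.0
+10 7.53 [ 587.01 -125.01  176.04] F [-0.25  0.41  0.79] M [-0.   -0.14 -0.03] g 0.536 30.0
+15 7.78 [ 587.05 -124.98  176.07] F [-0.85  0.11  0.32] M [-0.08 -0.09 -0.01] g 0.536 30.0
+20 8.03 [ 587.07 -125.    176.08] F [-0.21  0.81 -0.59] M [ 0.   -0.12 -0.02] g 0.538 30.0
+25 8.28 [ 587.02 -125.02  176.06] F [-0.27  0.52 -0.39] M [ 0.01 -0.1   0.03] g 0.537 30.0
```

View pics/s1.png

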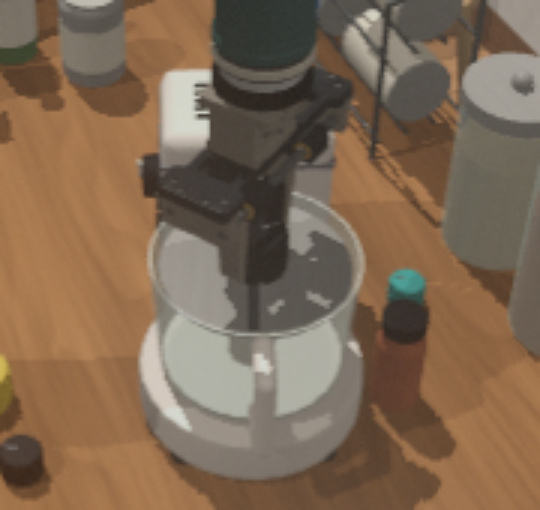

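The view shows the fingers astride the cap inside the rim. M_z stayed near zero through 25°, where a stop would show as slip torque, so this looks like the loosening way. I'll go on to 100°, then try a gentle lift while watching the force.

Run:
```python
from h import *
np.set_printoptions(precision=2,suppress=True)
def st(m):
    s=robot.observe(); print(m,round(s["t"],2),s["tcp_pos"],"F",s["contact_force"],"M",s["wrist_torque"],"g",round(s["grip_width"],3),round(s["grip_force"],1)); return s
j=robot.observe()["joints"].copy()
for k in range(1,6):
    q=j.copy(); q[6]+=np.radians(15*k); robot.goto_joints(q); s=st(f"{25+15*k}")
    if abs(s["wrist_torque"][2])>.3: print("STOP"); break
else:
    robot.hold(.2); p=robot.observe()["tcp_pos"].copy()
    for dz in(1,2,4,6):
        robot.servo_line([587,-125,176+dz],feed=20); s=st(f"lift{dz}")
        if s["contact_force"][2]<-8: print("HELD"); robot.servo_line([587,-125,176],feed=20); break
for n in("side","top"):
    im=viewer.read_camera(n); 
    cv2.imwrite(f"pics/{n}2.png",cv2.resize(im[150:320,220:400],None,fx=3,fy=3)[...,::-1])
    print(n,[(round(d["confidence"],2),toworld(n,d["at"])) for d in viewer.pinpoint("cap",n)])
```

```text
40 8.69 [ 587.04 -125.05  176.09] F [0.29 0.51 1.39] M [-0.06 -0.1   0.02] g 0.539 30.0
55 9.05 [ 587.03 -125.04  176.06] F [-0.55  0.41 -0.06] M [-0.05 -0.13  0.  ] g 0.535 30.0
70 9.41 [ 587.03 -125.02  176.06] F [-0.    0.09  0.16] M [ 0.01 -0.17  0.02] g 0.539 30.0
85 9.77 [ 587.03 -125.15  176.04] F [0.64 0.   0.18] M [-0.06 -0.1  -0.04] g 0.534 30.0
100 10.12 [ 587.29 -125.82  176.1 ] F [ 1.35 -2.93 -0.98] M [-0.55 -0.34  0.  ] g 0.539 30.0
lift1 10.57 [ 586.95 -125.76  176.88] F [ 0.47 -4.91 -1.66] M [-1.05 -0.54 -0.03] g 0.538 30.0
lift2 10.82 [ 586.84 -125.84  177.83] F [ 1.4  -5.01 -1.56] M [-1.12 -0.49 -0.02] g 0.535 30.0
lift4 11.07 [ 586.71 -125.87  179.87] F [ 0.89 -5.18 -2.33] M [-1.13 -0.38 -0.06] g 0.534 30.0
lift6 11.32 [ 586.67 -125.82  181.89] F [ 1.56 -5.19 -1.  ] M [-1.13 -0.33 -0.01] g 0.535 30.0
side [(0.73, array([ 375.8 , -132.45,   -2.87])), (0.63, array([ 588.81, -128.03,  172.1 ])), (0.51, array([775.85, -62.88,  -0.09])), (0.48, array([ 365.24, -299.88,   -3.26])), (0.25, array([ 586.32, -126.09,   -0.15]))]
top [(0.66, array([368.31, -37.22,  -4.64])), (0.55, array([444.56, 398.06,  -7.21])), (0.54, array([773.69, -66.77,  -1.18])), (0.54, array([638.68,  19.08, 220.27])), (0.5, array([ 380.26, -129.05,   -0.87]))]
```

View pics/side2.png

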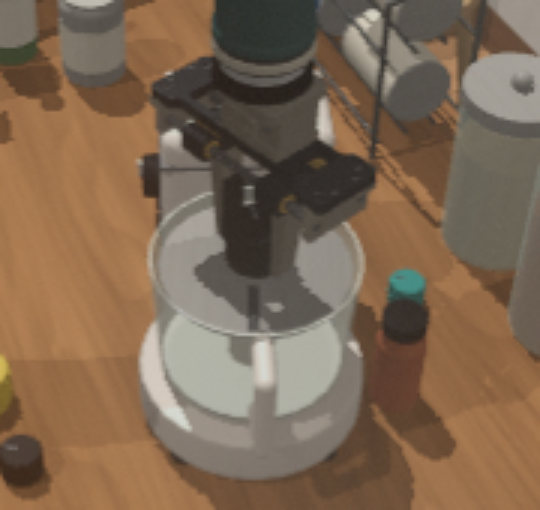

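The gripper has turned about 90° further round and the disc is undisturbed. The lift is nearly force-free, with about 5 N lateral against the spindle, so the cap is free. I'll lift on slowly past the spindle and check.

Run:
```python
from h import *
np.set_printoptions(precision=2,suppress=True)
def st(m):
    s=robot.observe(); print(m,round(s["t"],2),s["tcp_pos"],"F",s["contact_force"],"M",s["wrist_torque"],"g",round(s["grip_width"],3),round(s["grip_force"],1)); return s
for z in(188,194,200,206,225,250):
    robot.servo_line([587,-125,z],feed=30 if z<207 else 60); s=st(z)
    if s["contact_force"][2]<-12: print("HELD"); break
robot.hold(.5); st("end")
im=viewer.read_camera("side"); cv2.imwrite("pics/s3.png",cv2.resize(im[150:320,220:400],None,fx=3,fy=3)[...,::-1])
for o in("cap","disc"): print([(round(d["confidence"],2),toworld("side",d["at"])) for d in viewer.pinpoint(o,"side")])
```

```text
188 11.88 [ 586.96 -125.44  188.24] F [-0.41 -5.27  0.68] M [-1.13 -0.23 -0.08] g 0.536 30.0
194 12.22 [ 586.95 -123.05  193.98] F [-0.01  0.29  0.85] M [ 0.16 -0.11 -0.01] g 0.537 30.0
200 12.57 [ 587.06 -124.72  200.15] F [-0.14 -0.59 -0.22] M [ 0.11 -0.16 -0.04] g 0.538 30.0
206 12.93 [ 587.12 -125.01  206.25] F [-0.22  0.18 -1.16] M [ 0.05 -0.15  0.02] g 0.533 30.0
225 13.39 [ 587.2  -125.07  225.52] F [-0.39  0.52 -1.4 ] M [ 0.08 -0.13  0.  ] g 0.535 30.0
250 13.96 [ 587.04 -125.07  250.25] F [ 0.17  0.05 -0.37] M [ 0.09 -0.15 -0.01] g 0.536 30.0
end 14.46 [ 586.96 -124.99  249.87] F [-0.02 -0.22 -1.74] M [ 0.09 -0.14  0.04] g 0.539 30.0
[(0.91, array([ 589.64, -124.42,  242.49])), (0.9, array([363.95, -38.32,  -1.2 ])), (0.6, array([775.68, -63.42,   2.91])), (0.49, array([ 377.76, -134.34,   -3.54]))]
[(0.56, array([ 592.07, -127.18,  167.89]))]
```

View pics/s3.png

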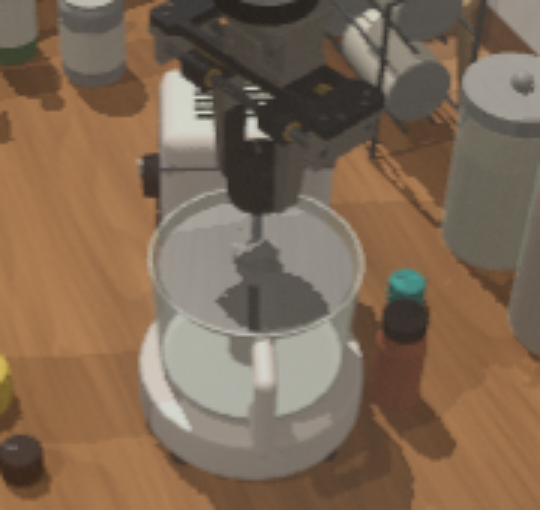

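The cap is in the gripper at about (260,190) in the crop, its rim near z = 242 mm and upright. The spindle is bare and the disc lies in place.

```bash
python3 -c "
from cell import robot
print(robot.job_done())"
```

```text
the job is handed in; nothing more can be done
None
```

The cap came loose on the first direction tried and was turned about 100° while seated, then lifted off; I handed the job in with it held upright, its rim about 74 mm above the seat and the disc still on its spindle (the hand-in gave no verdict).

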